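# Make up a clamp set from the drill press clamping kit

## Task

Make up the clamp set for the next drilling job in the three orange holders: the middle-length strap out of the pile, the step block and the coupling nut each go fully home in the holder made for it, lying flat, the nut standing over its post. The spare straps stay a pile where they are: put the short strap squarely back in the middle of the long one, and do not push the packing block and the screw tin about.

Things in the scene. Friction and masses are not known exactly. Their poses are not given: they have to be found in the camera images.
- strap_long: Blackened steel clamping strap, a flat bar 130 x 30 x 16 mm with a lengthwise slot (13 x 73 mm) through its middle and a narrower nose, lying flat; x along its length. Origin: centre of its underside; z up. 360 g, pinch it across its width at the middle. The bottom of the pile of three straps, on the worktop; it stays there.
- strap_medium: Blackened steel clamping strap, a flat bar 100 x 30 x 16 mm with a lengthwise slot (13 x 56 mm) through its middle and a narrower nose, lying flat; x along its length. Origin: centre of its underside; z up. 270 g, pinch it across its width at the middle. Middle of the pile, on the long strap, under the short one; its two ends stick out beyond the short strap. It belongs in strap_holder, either way round.
- strap_short: Blackened steel clamping strap, a flat bar 68 x 30 x 16 mm with a lengthwise slot (13 x 38 mm) through its middle and a narrower nose, lying flat; x along its length. Origin: centre of its underside; z up. 180 g, pinch it across its width at the middle. Top of the pile, on the medium strap; ends up on the long strap. Bare worktop to lay it down meanwhile: right of all parts, x 0.42 to 0.55, y -0.1 to -0.3.
- step_block: Dark steel step block, footprint 60 x 30 mm, a staircase of seven steps rising along its +x from 10 mm to 40 mm high (25 mm at the middle), standing on its flat base; 280 g. Origin: centre of its underside; z up. Pinch it across its 30 mm width at the middle. It belongs in block_holder, either way round.
- coupling_nut: Bright steel hexagonal coupling nut standing upright, 27 mm across flats, 40 mm high, with a through bore 17 mm across; 120 g. Origin: centre of its underside; z up. One pair of its flats faces +y and -y (pinch there; the other pairs lie 60 degrees apart). It belongs over the post of nut_holder.
- strap_holder: Fixed orange printed holder plate, 126 x 64 mm, its pocket floor (black liner) 8 mm above the worktop. Origin: centre of the plate's underside, on the worktop; x along the pocket, z up. The pocket is centred on the plate, 106 x 36 mm inside (3 mm of play round the medium strap), walls 9 mm above the floor, their upper 5 mm bevelled outward at 45 degrees as a lead-in. Gaps 44 mm wide in the middle of both long walls leave room for the fingers.
- block_holder: Fixed orange printed holder plate, 92 x 64 mm, its pocket floor (black liner) 8 mm above the worktop. Origin: centre of the plate's underside, on the worktop; x along the pocket, z up. The pocket is centred on the plate, 66 x 36 mm inside (3 mm of play round the step block), walls 9 mm above the floor, their upper 5 mm bevelled outward at 45 degrees as a lead-in. Gaps 42 mm wide in the middle of both long walls leave room for the fingers.
- nut_holder: Fixed square orange printed holder plate, 64 x 64 mm, flat top 8 mm above the worktop with a round black seat and an upright steel post in the middle: 28 mm high above the plate, 11 mm thick for its lower 12 mm, then tapering to 4 mm. Origin: centre of the plate's underside, on the worktop, below the post; z up. The nut goes down over the post until it stands on the plate.
- packing_block: Bystander: pale wooden offcut, 45 x 61 x 19 mm, lying flat among the parts, in front of the drill press. Origin: centre of its underside; z up. The tall drill press behind it is solid and its head overhangs: on wide swings from side to side keep the arm drawn in towards the robot (about 0.42 m out).
- screw_tin: Bystander: open round metal tin, 76 mm across, 51 mm high, standing behind the parts, left of the drill press. Origin: centre of its underside; z up. 
Mind the look-alikes: they are no part of the job. Leave any pink look-alike of the strap_short alone.

How it is judged:
At the end, for the whole second after the job is handed in: Medium strap, step block and nut each seated on the floor of their holder, within 8 mm of its centre (strap lined up to 0.12 rad, block to 0.2); short strap on the long one within 20 mm along, 12 mm across, 0.2 rad; long strap within 30 mm of its start; all five level to 0.1 rad and at rest (x of strap_medium in the frame of strap_holder between -0.008 and 0.008 m and y of strap_medium in the frame of strap_holder between -0.008 and 0.008 m and z of strap_medium in the frame of strap_holder between 0.004 and 0.012 m and angle between the x axis of strap_medium and the x axis of strap_holder, either way round below 0.12 rad and x of step_block in the frame of block_holder between -0.008 and 0.008 m and y of step_block in the frame of block_holder between -0.008 and 0.008 m and z of step_block in the frame of block_holder between 0.004 and 0.012 m and angle between the x axis of step_block and the x axis of block_holder, either way round below 0.2 rad and x of coupling_nut in the frame of nut_holder between -0.008 and 0.008 m and y of coupling_nut in the frame of nut_holder between -0.008 and 0.008 m and z of coupling_nut in the frame of nut_holder between 0.004 and 0.012 m and x of strap_short in the frame of strap_long between -0.02 and 0.02 m and y of strap_short in the frame of strap_long between -0.012 and 0.012 m and z of strap_short in the frame of strap_long between 0.012 and 0.02 m and angle between the x axis of strap_short and the x axis of strap_long, either way round below 0.2 rad and distance of strap_long from where it was at the start of the episode below 0.03 m and angle between each of strap_long, strap_medium, strap_short, step_block, coupling_nut's own z axis and vertical below 0.1 rad and linear speed of each of strap_long, strap_medium, strap_short, step_block, coupling_nut below 0.01 m/s); the robot touches nothing.
It fails at once if the packing block or the screw tin is pushed more than 20 mm (distance of any of packing_block, screw_tin from where it was at the start of the episode above 0.02 m).
It also fails if it takes over 128 s, if anything falls off the work surface, if the arm or the gripper's body presses on something with over 40 N, if the wrist force passes 120 N, or if a joint passes its speed limit or range.

## Robot

A 7-joint arm with a two-finger parallel gripper is mounted at the origin on a cart in front of the work surface, level with it; the furniture and walls round the work are solid. World frame = base frame: x ahead of the robot, y to its left, z up, the work surface at z = 0. Lengths are in m, angles in rad, forces in N, time in s.
With the tool pointing down it reaches from about 0.425 to 0.875 m from the base axis. Payload 8.4 kg.
Tool frame: the origin (TCP) lies midway between the tips of the shut fingers; the grasp point (between the pads) lies 19 mm behind it; z points along the fingers, y is the line along which they close (so a half turn about z gives the same grasp; the last joint's range is limited). The gripper opens to 87 mm and grips with 3 to 60 N. Pads are 19 mm wide; open, the fingers measure 117 mm over their backs; the gripper's body (75 mm by 190 mm) begins 51 mm behind the grasp point.
Start: joints at [-1.329, 0.333, 0.04, 1.465, -0.013, 1.343, -0.059], TCP at [0.217, 0.613, 0.223] pointing down, gripper open.
Joint ranges: [-2.58, 2.58], [-0.38, 2.09], [-1.3, 1.39], [0.25, 2.4], [-1.5, 4.64], [0.08, 2.09], [-2.65, 2.65]. Speed limits (rad/s): [2.22, 2.22, 2.79, 2.79, 3.14, 3.14, 3.14].

## Interface

Orientations are given as a rotation vector (axis times angle).
In Python, from rig import env gives the robot as it stands. Calls block until the motion is done:
- env.movep(position, orientation): joint-space move of the TCP to a pose.
- env.movel(position, orientation=None, v=0.15, force_limit=None): straight line of the TCP; orientation=None keeps the orientation; v is the mean speed in m/s. With force_limit (N) it stops when the force on the tool has changed by that much, and returns True; else False.
- env.set_joints(angles): joint-space move.
- env.grip(opening): finger opening in m; the grip force is fixed at half the most; returns when the fingers have stopped.
- env.dwell(seconds).
- env.solve_ik(position, orientation): joint angles nearest the present ones, or None.
- env.sense(): the state.
- env.get_image(name): name is "scene" or "top"; returns (picture, depth): 480x640x3 uint8, blue, green, red; 480x640 float32, m along the optical axis (not along the pixel's ray), 0 where there is no reading.
- env.calibration(name): a dict with "K" (3x3 intrinsics, pixels), "rvec" (rotation vector, rad) and "tvec" (3), from world to camera coordinates, as OpenCV has them. Camera axes: x right, y down, z forward; pixel columns grow to the right and rows downward; lengths in m; the calibration is good to about 2 mm. A picture is of the moment at which its call begins. calibration takes no time and is no camera call.
A pose or a line that the arm cannot do raises env.PlanningError and nothing moves.
- env.job_done(): hands the job in; it is judged then, once.
The state is a dict: "clock": time; "joints": joint angles; "qvel": joint speeds; "tau": joint torques, N m; "tcp_pos": TCP position; "tool_rot": TCP orientation; "wrist_force": force on the tool from outside, world axes, zero at the start; "ft_torque": the same for the moment, N m; "grip_width": finger opening in m; "grasp_force": force on a finger pad.
Only numpy, scipy, OpenCV 4.12 (cv2) and the standard library are available. Lean on these libraries where they do the work, as an engineer would, in place of code of your own. Each camera call takes 0.05 s, during which the arm holds its last target. There are 200 camera calls.

## Working session

There is one attempt and no reset: what is moved stays moved. The work goes in short steps, each a Python script; the robot and the scene stay as the last script left them, time stands still between calls to the robot, and variables do not carry over. Pictures are saved under pics/ and viewed, at most 14 in all, crops included, and the job is handed in when it is done.

```bash
ls; mkdir -p pics; cat > h.py <<'E'
import numpy as np, cv2
from rig import env
from scipy.spatial.transform import Rotation as R
def world(name,depth):
    c=env.calibration(name);K=np.array(c["K"]);Rm=cv2.Rodrigues(np.array(c["rvec"],float))[0];t=np.array(c["tvec"],float).ravel()
    v,u=np.mgrid[0:480,0:640]
    P=np.stack([(u-K[0,2])/K[0,0]*depth,(v-K[1,2])/K[1,1]*depth,depth],-1)
    return (P-t)@Rm
def down(yaw): # tool z down; tool y axis (closing) along direction yaw+90deg
    return (R.from_euler('z',yaw)*R.from_rotvec([np.pi,0,0])).as_rotvec()
E
python3 - <<'E'
from h import *
for n in("scene","top"):
    im,d=env.get_image(n);cv2.imwrite(f"pics/{n}0.png",im);np.save(f"{n}0.npy",d)
    c=env.calibration(n);Rm=cv2.Rodrigues(np.array(c["rvec"],float))[0];print(n,-Rm.T@np.array(c["tvec"]).ravel(),Rm[2],c["K"])
print(env.sense())
E
```

```text
pics
scene [ 0.10095912 -0.35454964  0.83417916] [ 0.4286404   0.51978432 -0.73898016] [[604.27929257   0.         328.54865761]
 [  0.         604.27929257 237.63392248]
 [  0.           0.           1.        ]]
top [0.42584564 0.20823121 1.14159985] [ 0.12543111 -0.02722049 -0.99172883] [[624.46991088   0.         323.65315393]
 [  0.         624.46991088 242.40780239]
 [  0.           0.           1.        ]]
{'clock': 0.1, 'joints': array([-1.32920111,  0.33384656,  0.03986642,  1.46615938, -0.01338263,
        1.34330716, -0.05856902]), 'qvel': array([ 0.00039485, -0.00158593, -0.00206421, -0.00321229,  0.00108937,
        0.00062378,  0.00073134]), 'tau': array([ 5.58956730e-03, -6.57808971e+01,  1.34124789e+00, -4.04712725e+01,
       -5.95667632e-02,  4.07387910e-02,  9.12977657e-05]), 'tcp_pos': array([0.21714021, 0.61221577, 0.22175552]), 'tool_rot': array([-5.32824328e-01, -3.09594013e+00,  2.27515340e-03]), 'wrist_force': array([0.67015763, 0.49371415, 0.10474389]), 'ft_torque': array([-0.00749278,  0.00682585, -0.03001546]), 'grasp_force': 0.0, 'grip_width': 0.08706333697310119}
```

View pics/scene0.png

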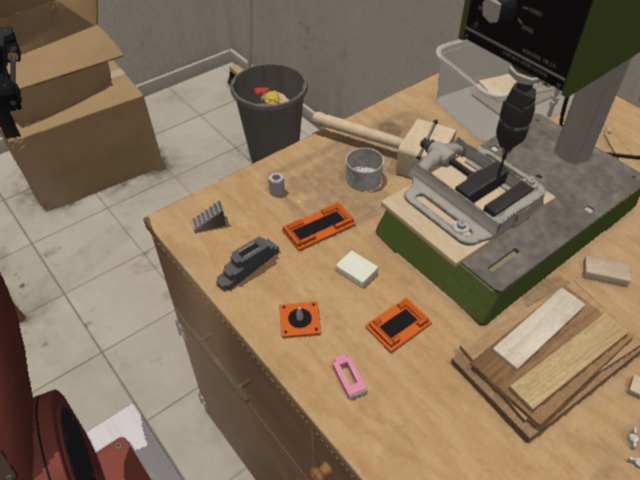

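View pics/top0.png

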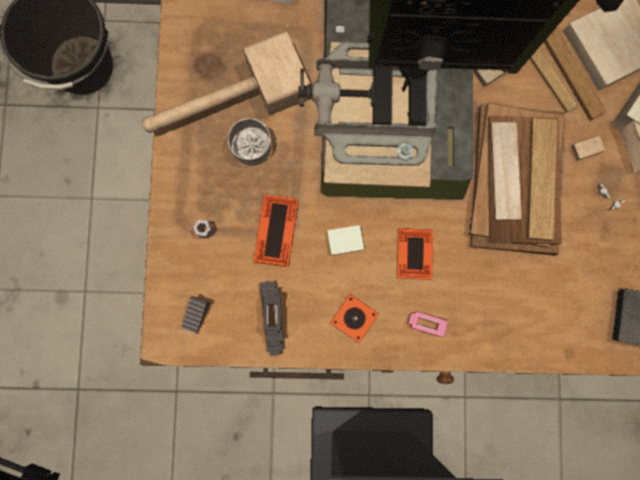

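The top view shows the pile at (272,318), step block (196,314), nut (204,229), strap_holder (276,231), block_holder (415,254), nut_holder (354,318), packing block (345,240), tin (250,142) and the pink look-alike (428,323). The black pile straps are the real ones, and I'll leave the pink one alone. Next I measure with the depth images.

```bash
cat > m.py <<'E'
from h import *
def rect(P):
    P=P[:,:2]
    (c,s,a)=cv2.minAreaRect((P*1000).astype(np.float32))
    if s[0]<s[1]: s=(s[1],s[0]);a+=90
    a=(a+90)%180-90
    return np.round([c[0]/1000,c[1]/1000],4),np.round(s,1),round(np.deg2rad(a),3)
def sel(W,box,z0,z1,mask=None):
    m=(W[...,2]>z0)&(W[...,2]<z1); b=np.zeros_like(m); u0,v0,u1,v1=box; b[v0:v1,u0:u1]=1; m&=b
    if mask is not None: m&=mask
    m=m.astype(np.uint8); n,l,s,_=cv2.connectedComponentsWithStats(m)
    keep=[i for i in range(1,n) if s[i,4]>=8]
    return np.isin(l,keep)
E
python3 - <<'E'
from m import *
B={"top":dict(pile=(250,270,300,365),step=(172,285,222,345),nut=(185,212,222,246),pack=(322,218,370,262),sh=(245,185,310,275),bh=(385,218,445,288),nh=(322,285,390,350)),
"scene":dict(pile=(205,225,290,300),step=(180,190,236,240),nut=(262,165,295,203),pack=(328,244,385,292),sh=(272,195,362,255),bh=(355,290,440,360),nh=(265,290,335,350))}
for n in B:
    im=cv2.imread(f"pics/{n}0.png");d=np.load(f"{n}0.npy");W=world(n,d);W[d==0]=-9
    hsv=cv2.cvtColor(im,cv2.COLOR_BGR2HSV);o=(hsv[...,0]<13)&(hsv[...,1]>190)
    t=W[...,2][300:350,540:600] if n=="top" else W[...,2][400:440,400:450]
    print(n,"table z",t.mean(),t.std())
    for k,b in B[n].items():
        if k=="pile":
            for nm,z0,z1 in(("long",.011,.021),("med",.027,.037),("short",.043,.053),("all",.008,.06)):
                P=W[sel(W,b,z0,z1)];print(nm,len(P),rect(P),P[:,2].mean().round(4))
        elif k in("sh","bh","nh"):
            P=W[sel(W,b,-.01,.03,o)];print(k,len(P),rect(P),np.median(P[:,2]).round(4))
        else:
            P=W[sel(W,b,.007,.06)];print(k,len(P),rect(P),P[:,2].min().round(3),P[:,2].max().round(4))
            if k in("step","nut"):
                H=P[P[:,2]>P[:,2].max()-.006];print("  top",H.mean(0).round(4),rect(H),P.mean(0).round(4))
im=cv2.imread("pics/top0.png");a=cv2.resize(im[185:365,170:450],None,fx=2.85,fy=2.85,interpolation=cv2.INTER_CUBIC);cv2.imwrite("pics/c1.png",a)
E
```

```text
top table z -0.043532358176371556 0.6349108088004471
long 318 (array([0.43  , 0.2683]), array([130.9,  29.8]), np.float64(0.155)) 0.0172
med 312 (array([0.4318, 0.2657]), array([101. ,  30.3]), np.float64(0.126)) 0.0332
short 492 (array([0.4358, 0.2658]), array([67.5, 29.6]), np.float64(0.028)) 0.0492
all 1203 (array([0.4305, 0.265 ]), array([130.9,  36.4]), np.float64(0.153)) 0.0355
step 642 (array([0.433, 0.407]), array([60.4, 36.3]), np.float64(-0.351)) 0.007 0.0474
  top [0.4564 0.3968 0.0434] (array([0.4546, 0.3961]), array([30.5, 11.7]), np.float64(1.205)) [0.4332 0.403  0.0264]
nut 228 (array([0.5854, 0.3946]), array([29.7, 27.8]), np.float64(1.457)) 0.007 0.0479
  top [0.5848 0.395  0.0435] (array([0.5856, 0.3954]), array([28.3, 23.7]), np.float64(1.571)) [0.5847 0.3942 0.0335]
pack 839 (array([0.5749, 0.1389]), array([60.4, 47.5]), np.float64(-1.381)) 0.007 0.0276
sh 1258 (array([0.5886, 0.2654]), array([122.6,  62.1]), np.float64(-0.111)) 0.0128
bh 1006 (array([0.5533, 0.0098]), array([89.7, 61.9]), np.float64(-0.006)) 0.0121
nh 323 (array([0.4334, 0.119 ]), array([61.6, 61
[... 468 characters left out ...]
 35.1]), np.float64(-0.389)) 0.007 0.041
  top [0.452  0.3938 0.038 ] (array([0.4492, 0.3956]), array([31.5, 16.7]), np.float64(1.212)) [0.4313 0.3978 0.022 ]
nut 286 (array([0.5816, 0.3945]), array([32.4, 29.3]), np.float64(-1.549)) 0.007 0.0417
  top [0.5815 0.3944 0.0379] (array([0.5823, 0.3956]), array([28.6, 27.9]), np.float64(-1.361)) [0.5801 0.3907 0.0272]
pack 818 (array([0.5711, 0.1372]), array([61.5, 48.5]), np.float64(-1.378)) 0.007 0.0229
sh 1085 (array([0.5847, 0.2629]), array([124.6,  63.7]), np.float64(-0.105)) 0.0084
bh 1224 (array([0.5483, 0.0076]), array([90.3, 63. ]), np.float64(-0.003)) 0.0081
nh 762 (array([0.4301, 0.1172]), array([63.6, 61.4]), np.float64(1.002)) 0.0065
```

View pics/c1.png

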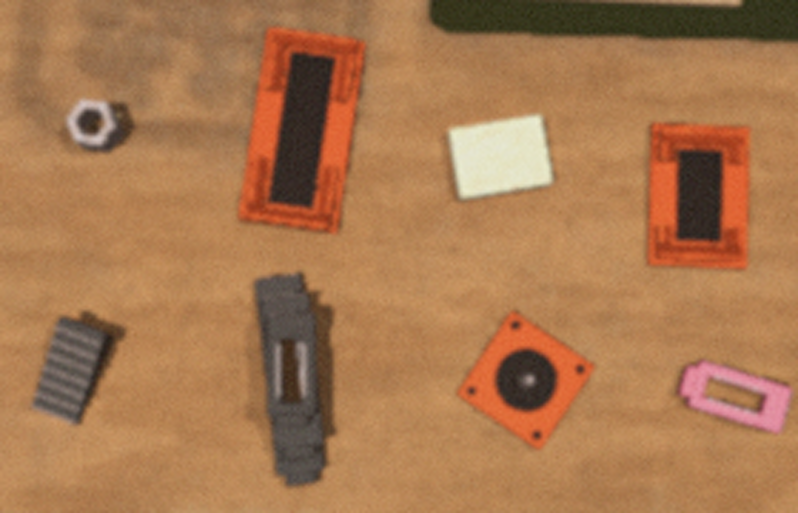

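The two cameras disagree by a fairly constant (4, 2, 3) mm or so, so I average them. That gives short (0.434, 0.265), medium (0.431, 0.264) and long (0.428, 0.267). All the sizes match the description. First move: set the short strap aside.

```bash
cat >> m.py <<'E'
def best(p,yaw):
    q0=env.sense()["joints"];c=[]
    for y in(yaw,yaw+np.pi):
        q=env.solve_ik(p,down(y))
        if q is not None: c.append((np.abs(np.array(q)-q0).max()+(5 if abs(q[6])>2.4 else 0),y))
    return down(min(c)[1])
def st(tag):
    s=env.sense();print(tag,"t%.1f"%s["clock"],s["tcp_pos"].round(4),"w%.4f"%s["grip_width"],"gf%.1f"%s["grasp_force"],s["wrist_force"].round(1))
def pick(xy,yaw,z,hover,opening=.055,shut=0.0,up=None):
    o=best([*xy,hover],yaw);env.grip(opening)
    env.movep([*xy,hover],o);st("hover")
    if env.movel([*xy,z],v=.12,force_limit=15): st("CONTACT");return False
    env.grip(shut);st("grip");env.movel([*xy,up or hover],v=.15);st("lifted");return True
def place(xy,yaw,z,hover,opening=.055,up=None,via=None):
    for v in via or []: env.movep(v,best(v,yaw))
    o=best([*xy,hover],yaw);env.movep([*xy,hover],o);st("hover")
    env.movel([*xy,z+.015],v=.12);c=env.movel([*xy,z-.002],v=.04,force_limit=6);st("down %s"%c)
    return c
E
python3 - <<'E'
from m import *
if pick((.434,.265),.03,.035,.13):
    place((.47,-.18),0.0,.0035,.10,via=[[.44,.06,.15]])
    im,d=env.get_image("scene");cv2.imwrite("pics/s1.png",im)
E
```

```text
hover t2.5 [0.4338 0.2662 0.1303] w0.0550 gf0.0 [-0.6  0.7  0.5]
grip t4.0 [0.4341 0.2651 0.0352] w0.0294 gf30.0 [-0.8 -0.5  3.3]
lifted t4.8 [0.4334 0.2646 0.129 ] w0.0298 gf30.0 [ 0.2 -0.1 -1.7]
hover t6.6 [ 0.4706 -0.178   0.0998] w0.0299 gf30.0 [ 0.   0.1 -1.4]
down True t7.8 [ 0.4703 -0.1798  0.0028] w0.0296 gf30.0 [0.4 0.3 2.7]
```

View pics/s1.png

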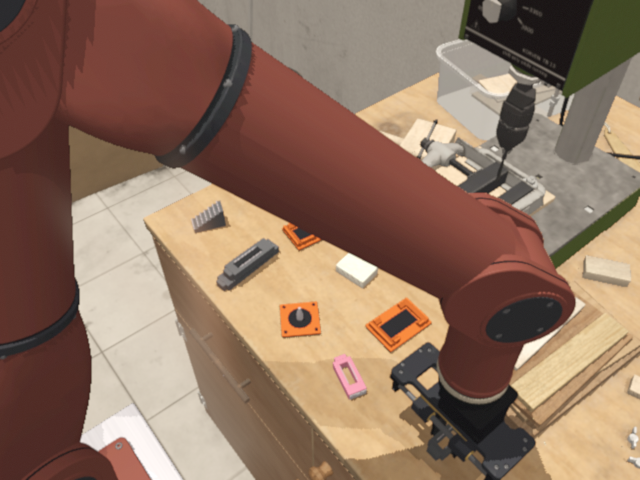

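The picture shows the short strap on the worktop in the gripper at about (465,430), with the medium strap now on top of the pile at (248,262). Next I release, withdraw and re-measure.

```bash
cat >> m.py <<'E'
def look(tag):
    r={}
    for n in("scene","top"):
        im,d=env.get_image(n);cv2.imwrite(f"pics/{n}{tag}.png",im);np.save(f"{n}{tag}.npy",d);W=world(n,d);W[d==0]=-9;r[n]=(im,d,W)
    return r
def px(n,p):
    c=env.calibration(n);return cv2.projectPoints(np.array([p],float),np.array(c["rvec"],float),np.array(c["tvec"],float),np.array(c["K"],float),None)[0].ravel().astype(int)
def boxat(n,p,h): u,v=px(n,p);return (max(u-h,0),max(v-h,0),u+h,v+h)
E
python3 - <<'E'
from m import *
env.grip(.055);env.movel([.47,-.18,.12],v=.25)
env.movep([.44,.06,.16],best([.44,.06,.16],0))
env.set_joints([-1.329,.333,.04,1.465,-.013,1.343,-.059]);st("home")
r=look(1)
for n in r:
    im,d,W=r[n]
    for nm,p,h,z0,z1 in(("short",(.47,-.18,.016),32,.009,.023),("med",(.431,.264,.032),45,.026,.038),("long",(.431,.264,.016),55,.010,.021)):
        P=W[sel(W,boxat(n,p,h),z0,z1)];print(n,nm,len(P),rect(P) if len(P) else "",P[:,2].mean().round(4))
E
```

```text
home t12.4 [0.2191 0.6121 0.223 ] w0.0547 gf0.0 [-0.3  0.5  0.5]
scene short 784 (array([ 0.4698, -0.1799]), array([72. , 30.7]), np.float64(0.001)) 0.0141
scene med 763 (array([0.4144, 0.3222]), array([159.7, 101. ]), np.float64(-1.334)) 0.0301
scene long 832 (array([0.4258, 0.2721]), array([244.9, 205.8]), np.float64(0.909)) 0.0151
top short 529 (array([ 0.4717, -0.1788]), array([67.5, 32.2]), np.float64(-0.007)) 0.0166
top med 722 (array([0.432 , 0.2657]), array([101.1,  30.3]), np.float64(0.124)) 0.0335
top long 393 (array([0.4478, 0.2683]), array([166.4,  48.6]), np.float64(-0.017)) 0.0169
```

```bash
python3 - <<'E'
from m import *
if pick((.4305,.2645),.12,.019,.13):
    print(place((.5866,.2642),-.107,.011,.11))
    st("in");im,d=env.get_image("top");cv2.imwrite("pics/t2.png",im[150:390,150:470])
E
```

```text
hover t14.2 [0.4303 0.2657 0.1303] w0.0549 gf0.0 [ 0.4 -0.1  0.7]
grip t15.9 [0.4306 0.2646 0.0192] w0.0294 gf30.0 [-0.9 -0.8  2.3]
lifted t16.8 [0.4299 0.2641 0.129 ] w0.0299 gf30.0 [-0.1 -0.1 -2.5]
hover t17.4 [0.5861 0.2637 0.1083] w0.0298 gf30.0 [-0.3 -0.4 -3.1]
down True t18.7 [0.5868 0.2643 0.0108] w0.0296 gf30.0 [ 0.8 -0.3  3.1]
True
in t18.7 [0.5868 0.2643 0.0108] w0.0296 gf30.0 [ 0.8 -0.3  3.1]
```

The strap stopped at z = 0.0108 against an expected 0.011, so it is on the pocket floor. Next is the step block.

```bash
python3 - <<'E'
from m import *
env.grip(.05);env.movel([.5868,.2643,.12],v=.2)
env.movep([.45,.33,.16],best([.45,.33,.16],0))
if pick((.430,.4045),-.366,.005,.12):
    print(place((.551,.0087),-.005,.013,.11,via=[[.45,.1,.16]]))
    env.grip(.05);env.movel([.551,.0087,.13],v=.2)
    env.movep([.44,.1,.17],best([.44,.1,.17],0))
    env.set_joints([-1.329,.333,.04,1.465,-.013,1.343,-.059]);st("home")
    r=look(3)
    im=r["top"][0]
    a=cv2.resize(im[190:290,180:445],None,fx=3,fy=3,interpolation=cv2.INTER_CUBIC)
    s=r["scene"][0];b=cv2.resize(s[160:310,190:455],None,fx=2,fy=2,interpolation=cv2.INTER_CUBIC);b=cv2.copyMakeBorder(b,0,0,0,a.shape[1]-b.shape[1],0)
    cv2.imwrite("pics/c3.png",np.vstack([a,b]))
    # nut close-up from both cameras, 14x
    N=[]
    for n in r:
        u,v=px(n,(.583,.395,.04));N.append(cv2.resize(r[n][0][v-18:v+18,u-18:u+18],(396,396),interpolation=cv2.INTER_CUBIC))
    cv2.imwrite("pics/n3.png",np.hstack(N))
    for n in r:
        im,d,W=r[n]
        for nm,p,h,z0,z1 in(("med",(.5866,.2642,.024),40,.020,.031),("step",(.551,.0087,.03),40,.02,.06),("nutTop",(.583,.395,.04),16,.036,.05)):
            P=W[sel(W,boxat(n,p,h),z0,z1)];print(n,nm,len(P),rect(P) if len(P) else "",P.mean(0).round(4))
E
```

```text
hover t21.7 [0.4298 0.4046 0.1195] w0.0550 gf0.0 [ 0.5 -0.4 -0.3]
grip t23.4 [0.4301 0.4046 0.0052] w0.0295 gf29.9 [-0.4  0.7  2.6]
lifted t24.3 [0.4294 0.404  0.1189] w0.0297 gf29.9 [ 0.1 -0.5 -3.2]
hover t26.1 [0.551  0.0094 0.1091] w0.0300 gf29.9 [-0.7  0.8 -2.3]
down True t27.4 [0.5513 0.0089 0.0127] w0.0295 gf30.0 [-0.3 -0.2  0.9]
True
home t31.5 [0.2192 0.6121 0.2229] w0.0500 gf0.0 [0.3 0.1 0.4]
scene med 521 (array([0.6137, 0.2912]), array([157.3, 141.7]), np.float64(-0.562)) [0.5892 0.2709 0.0227]
scene step 762 (array([0.5947, 0.0138]), array([135.4,  37. ]), np.float64(0.13)) [0.5618 0.0082 0.033 ]
scene nutTop 78 (array([0.5816, 0.3944]), array([28., 27.]), np.float64(0.479)) [0.5817 0.3933 0.0382]
top med 692 (array([0.5935, 0.2642]), array([112.1,  30.1]), np.float64(-0.101)) [0.5904 0.2646 0.0254]
top step 607 (array([0.5558, 0.0061]), array([66.3, 39.3]), np.float64(-0.027)) [0.5563 0.0105 0.0354]
top nutTop 138 (array([0.5861, 0.3955]), array([29.9, 27. ]), np.float64(0.456)) [0.5854 0.3949 0.0409]
```

View pics/c3.png

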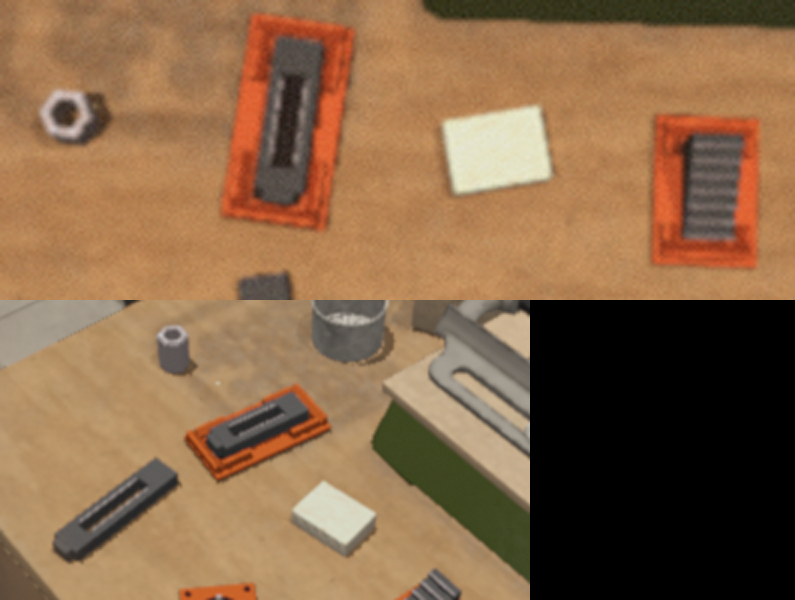

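View pics/n3.png

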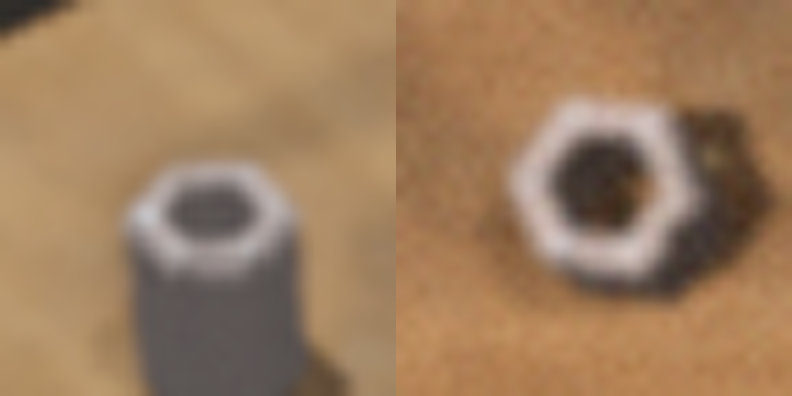

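Both parts are seated: the strap in its pocket at crop (290,120) and the block at (715,185). The nut's hexagon shows flat normals at about -3.5° plus multiples of 60°, and both cameras agree. I'll pinch it with the closing line at 116.5°, then lower it over the post with a force check.

```bash
python3 - <<'E'
from m import *
# cross-check the post: dark seat disc centre on the plate top
for n in("scene","top"):
    im=cv2.imread(f"pics/{n}3.png");u0,v0,u1,v1=boxat(n,(.432,.118,.008),18)
    g=im[v0:v1,u0:u1].max(2)<70
    c=env.calibration(n);K=np.array(c["K"]);Rm=cv2.Rodrigues(np.array(c["rvec"],float))[0];C=-Rm.T@np.array(c["tvec"]).ravel()
    v,u=np.nonzero(g);hull=cv2.convexHull(np.stack([u+u0,v+v0],1).astype(np.int32)).reshape(-1,2)
    r=np.stack([(hull[:,0]-K[0,2])/K[0,0],(hull[:,1]-K[1,2])/K[1,1],np.ones(len(hull))],1)@Rm
    P=C+r*((.008-C[2])/r[:,2])[:,None];print(n,cv2.minEnclosingCircle((P[:,:2]*1000).astype(np.float32)))
if pick((.5838,.395),.46,.008,.12):
    env.movep([.45,.3,.16],best([.45,.3,.16],0))
    x=[.432,.118];env.movep([*x,.09],best([*x,.09],0))
    print(env.movel([*x,.05],v=.1,force_limit=8));st("above")
    print(env.movel([*x,.014],v=.04,force_limit=8));st("down")
    im,d=env.get_image("scene");cv2.imwrite("pics/s4.png",im)
E
```

```text
scene ((439.6153564453125, 111.65677642822266), 28.688575744628906)
top ((433.5175476074219, 118.45109558105469), 17.65662956237793)
hover t33.6 [0.5829 0.3965 0.1202] w0.0552 gf0.0 [-0.9 -0.8  0.6]
grip t35.3 [0.5839 0.395  0.0082] w0.0267 gf30.0 [0.2 0.2 0.9]
lifted t36.2 [0.5832 0.3946 0.1188] w0.0270 gf30.0 [ 0.4  0.2 -1.9]
False
above t38.2 [0.4323 0.1185 0.0502] w0.0269 gf30.0 [-0.3  0.3 -0.4]
True
down t39.0 [0.4317 0.1178 0.0159] w0.0270 gf30.0 [-1.8 -0.1  5.9]
```

```bash
python3 - <<'E'
from m import *
env.grip(.05);env.movel([.4317,.1178,.13],v=.2)
L=[]
for n in("scene","top"):
    im=cv2.imread(f"pics/{n}3.png");d=np.load(f"{n}3.npy");W=world(n,d);W[d==0]=-9
    m=sel(W,boxat(n,(.43,.266,.016),48),.010 if n=="scene" else .012,.022,(im.max(2)<115))
    k,l,s,_=cv2.connectedComponentsWithStats(m.astype(np.uint8));i=1+np.argmax(s[1:,4]);P=W[l==i]
    print(n,len(P),rect(P));L.append(rect(P))
c=(L[0][0]+L[1][0])/2;print(c)
np.save("long.npy",[*c,L[1][2]])
E
```

```text
scene 665 (array([0.4261, 0.2656]), array([129.4,  31. ]), np.float64(0.16))
top 726 (array([0.4302, 0.2679]), array([129.6,  29.3]), np.float64(0.152))
[0.42815 0.26675]
```

The long strap is at (0.428, 0.267) with yaw 0.156, and its size comes out right. Now the short strap goes back on it.

```bash
python3 - <<'E'
from m import *
env.movep([.44,.05,.16],best([.44,.05,.16],0))
if pick((.4703,-.1798),0,.0035,.13):
    print(place((.4282,.2668),.156,.0192,.12,via=[[.44,.06,.16]]))
    env.grip(.05);env.movel([.4282,.2668,.14],v=.2)
    env.set_joints([-1.329,.333,.04,1.465,-.013,1.343,-.059]);st("home")
    r=look(5);s=r["scene"][0];t=r["top"][0]
    cv2.imwrite("pics/c5.png",np.hstack([cv2.resize(s[160:360,190:450],None,fx=1.5,fy=1.5),cv2.resize(t[190:370,170:450],(400,300))]))
    for n in r:
        im,d,W=r[n]
        P=W[sel(W,boxat(n,(.428,.267,.032),40),.026,.038,im.max(2)<120)];print(n,len(P),rect(P),P[:,2].mean())
E
```

```text
hover t42.3 [ 0.4706 -0.1783  0.1299] w0.0550 gf0.0 [-0.8  1.6  0.1]
grip t44.0 [ 0.4704 -0.1798  0.0037] w0.0297 gf30.0 [-1.2  0.   2.6]
lifted t45.0 [ 0.4697 -0.1796  0.1291] w0.0297 gf30.0 [ 0.1 -1.1 -1.9]
hover t46.9 [0.429  0.2654 0.1197] w0.0300 gf30.0 [-0.3 -0.2 -1.1]
down True t48.1 [0.4284 0.2671 0.0191] w0.0297 gf30.0 [-0.1  1.   3.2]
True
home t51.1 [0.2191 0.6118 0.2223] w0.0501 gf0.0 [ 0.6 -0.8  0.9]
scene 401 (array([0.4265, 0.2659]), array([70.9, 33. ]), np.float64(0.147)) 0.029956378790192726
top 425 (array([0.43  , 0.2678]), array([69.3, 30. ]), np.float64(0.156)) 0.03334830689211881
```

View pics/c5.png

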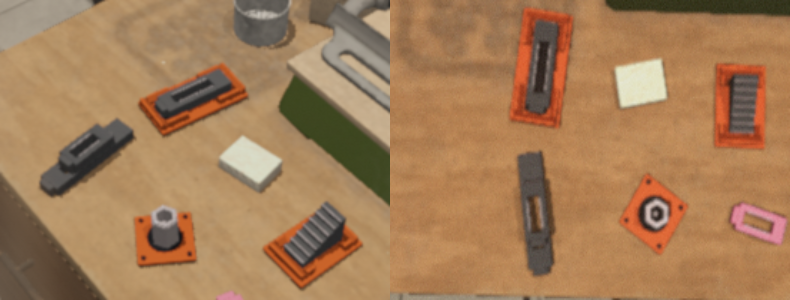

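The picture shows the strap (195,92) and block (315,232) seated, the nut over its post (165,228), the short strap centred on the long one (88,155), and the packing block and tin undisturbed.

```bash
python3 -c "
from rig import env
print(env.job_done())"
```

```text
the job is handed in; nothing more can be done
None
```

I handed the job in at about 51 s of the 128 s allowed. The last pictures show the medium strap, step block and nut seated in their holders, the short strap centred on the long one, and the packing block and tin where they were. The hand-in call returned no verdict.

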